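# Free and shut the blast gate on the bench

## Robot

A 6-joint arm with a two-finger parallel gripper is mounted at the origin on the work surface. World frame = base frame: x ahead of the robot, y to its left, z up, the work surface at z = 0. Lengths are in m, angles in rad, forces in N, time in s.
With the tool pointing down it reaches from about 0.35 to 0.975 m from the base axis. Payload 4.9 kg.
Tool frame: the origin (TCP) lies at the very end of the fingers, on their centre line; the grasp point (between the pads) lies 19 mm behind it; z points along the fingers, y is the line along which they close (so a half turn about z gives the same grasp; the last joint's range is limited). The gripper opens to 85 mm and grips with 20 to 120 N. Pads are 22 mm wide; open, the fingers measure 114 mm over their backs; the gripper's body (76 mm by 85 mm) begins 54 mm behind the grasp point. The pads swing forward as they close: fully open they stand 13 mm farther back than shut.
Start: joints at [1.023, 0.053, 1.613, -0, 1.476, -0.119], TCP at [0.26, 0.568, 0.231] pointing down, gripper open.
Joint ranges: [-3.01, 3.01], [-1.01, 2.22], [0.06, 2.58], [-1.02, 4.17], [0.09, 2.62], [-3.14, 3.14]. Speed limits (rad/s): [2.57, 2.57, 3.14, 3.14, 3.14, 3.14].

## Interface

Orientations are given as a rotation vector (axis times angle).
In Python, from station import * gives the robot as it stands.
- The arm moves only by the shell command python3 -m crank 'ROWS' [OPENING] [FORCE]. ROWS is JSON, a list of rows, each an object with "offset": the shift along the tool's x, y, z in m, a list of three; "twist": the turn, a rotation vector about the tool's x, y, z in degrees, a list of three. In form: [{"offset": [x, y, z], "twist": [rx, ry, rz]}, ...]. A call has 1 to 20 rows; each row is the pose to reach, as a shift and turn from the pose commanded when the call began, along the tool's axes at that moment; what a row does not reach only later rows make up. A row lasts 1/8 s, in which the tool goes at most 62.5 mm and 10.7 degrees, less where a joint would pass 70% of its speed; a pose out of reach is approached as far as the arm can. A call with a gripper value outside its range is refused whole. OPENING is the opening, from 0 (shut) to 1 (fully open), set as the call begins (- or left out, the last holds). The fingers move at their own pace and stop on an object; FORCE is the grip in N (left out, the last holds). Time passes only in rows, so rows that repeat a pose let the fingers close. It gives the time, the measured TCP pose, the force, the opening and the grip force at its end, in the units of the state.
- get_obs(): the state, without advancing time (a new reading comes with each control period).
- get_image(name): name is "side" or "top" or "wrist"; returns the picture (420x560x3 uint8, red, green, blue); there is no depth.
- get_calibration(name): a dict with "intrinsics" (3x3 intrinsics, pixels), "k1" (the pictures are not rectified: a ray, as slopes to the right and down, at radius r is drawn at 1 + k1 r^2 times it, then the intrinsics apply), "world_from_camera" (4x4, takes a point from camera to world coordinates); the wrist camera has in their place "tool_from_camera" (4x4, takes a point from camera to tool coordinates, whose origin is the TCP and whose axes are the flange's). Camera axes: x right, y up, looking along -z (the intrinsics and any distortion apply to the point x, -y, -z); pixel columns grow to the right and rows downward; lengths in m; the calibration is good to about 2 mm. A picture is of the moment at which its call begins: read the wrist's pose just before it. get_calibration takes no time and is no camera call.
- finish_job(): hands the job in; it is judged then, once.
Trained networks look in the newest picture that a camera, given by its name, has taken for a name from the list of things; names that differ only in an ending like _2 or _b are one class to them, and where a whole thing is asked for, a point or a joint stands for the part that bears it (a point fixed in the world has none). Each returns a list of dicts, best first, with "confidence" (0 to 1); they miss things now and then, are a little off and sometimes report something else, mostly with a low value. They report only what shows in the picture. A call takes as long as a camera call.
- cut_out(query, camera): "region" (420x560 bool, what is visible of it) and "rect" ([centre column, centre row, width, height] in pixels, round what is visible of it).
The state is a dict: "t": time; "q": joint angles; "dq": joint speeds; "effort": joint torques, N m; "tool_pos": TCP position; "tool_rot": TCP orientation; "contact_force": force on the tool from outside, world axes, zero at the start; "wrist_torque": the same for the moment, N m; "opening": finger opening in m; "grip_force": force on a finger pad.
Only numpy, scipy, OpenCV 4.12 (cv2) and the standard library are available. Lean on these libraries where they do the work, as an engineer would, in place of code of your own. Each camera call takes 0.05 s, during which the arm holds its last target. There are 200 camera calls.

## Task

Shut the dust-extraction gate on the workbench: roll a fingertip round the knurled rim of its locking collar to turn it two full turns anticlockwise seen from above, no more, then push the upturned tab of the gate plate gently with the fingertips until the plate is fully home. Nothing is to be gripped or lifted, the other things on the bench stay where they are, and the hand ends clear.

Things in the scene. Friction and masses are not known exactly. Their poses are not given: they have to be found in the camera images.
- gate: blast gate fixed to the bench: plywood base board 180 x 176 x 10 mm, on it an aluminium housing 140 (x) x 150 (y) mm whose top is 38 mm above the bench, on that a steel port tube 72 mm across reaching up to 76 mm, open at the top, with the black knurled collar round it. Origin on the bench under the port's centre, z up; the gate plate sticks out of the +y side
- collar_axis (a point): point on the collar's vertical axis, 55 mm above the bench, half-way up the collar as it starts. The collar is 96 mm across over its 40 upright ribs (2 mm proud) and 24 mm high, from 43 to 67 mm above the bench at the start; it rises 2.5 mm with each turn. Its rim is free all round; below it is a 5 mm gap to the housing
- collar (a joint): angle of the collar, rad: 0 tight as it starts, growing as it is loosened anticlockwise seen from above; two full turns are 12.57. It turns on up to three turns (18.8), where it stops, and stays where it is left; turning takes 0.06 N m, about 1.3 N along the rim
- collar_mark (a point): top of a small bare-metal index lug, 9 x 6 x 4 mm, standing on the collar's top face 42 mm from the axis; it goes round with the collar and starts over the gate's -y side
- tab_face (a point): centre of the outer face of the gate plate's upturned tab, a steel plate 60 mm wide (x), 5 mm thick and 30 mm high, from 12 to 42 mm above the bench. It starts 135 mm from the collar's axis on the gate's +y side and is pushed straight towards the axis; fully home it is 80 mm from it
- blade (a joint): travel of the gate plate, m: 0 open as it starts, 0.055 fully home against its stop. A key under the collar locks the plate until the collar has been turned about one and a half turns; freed, it slides with about 4 N and stays where it is left
- spare_ring: loose plain aluminium ring, 72 mm across, 18 mm high, lying flat; origin at the centre of its underside. Leave alone
- offcut: loose wooden offcut, 100 x 42 x 28 mm; origin under its centre. Leave alone
- tape_roll: loose roll of paper tape, 84 mm across, 24 mm high, lying flat; origin at the centre of its underside. Leave alone
- glue_bottle: standing glue bottle, 60 mm across, 170 mm tall; origin at the centre of its underside. Leave alone
- screw_jar: standing glass jar, 68 mm across, 90 mm tall; origin at the centre of its underside. Leave alone
- hammer: hammer with a wooden handle lying on the bench. Leave alone
- driver: screwdriver lying on the bench. Leave alone

How it is judged:
On the way, in this order (a step that is already met when the one before it is completed fails the run):
1. the collar has been turned two full turns loose (value of joint collar between 11.9664 and 13.3664 rad), for 0.2 s.
2. the gate plate is pushed fully home (value of joint blade above 0.052 m), for 0.2 s.
At the end, for the whole second after the job is handed in: The collar stands two full turns loose (from 34 degrees short to 46 degrees past) and is still, the gate plate is within 3 mm of its stop, and no bystander has moved more than 25 mm (all of step 1 and value of joint blade above 0.052 m and velocity of joint collar between -0.05 and 0.05 rad/s and not (distance of any of spare_ring, offcut, tape_roll, glue_bottle, screw_jar, hammer, driver from where it was at the start of the episode above 0.025 m)); the robot touches nothing.
It fails at once if the collar is turned 2.5 turns or more (value of joint collar above 15.708 rad).
It fails at once if the gate, collar or tab is gripped or pushed hard (over 40 N) (contact force between the fingers and gate above 40 N).
It fails at once if a bystander is lifted, carried or pushed more than 25 mm (distance of any of spare_ring, offcut, tape_roll, glue_bottle, screw_jar, hammer, driver from where it was at the start of the episode above 0.025 m).
It also fails if it takes over 72 s, if anything falls off the work surface, if the arm or the gripper's body presses on something with over 40 N, if the wrist force passes 120 N, or if a joint passes its speed limit or range.

## Working session

There is one attempt and no reset: what is moved stays moved. The work goes in short steps, Python scripts to look and compute and a shell command to move; the robot and the scene stay as the last step left them, time stands still between calls to the robot, and variables do not carry over. Pictures are saved under pics/ and viewed, at most 10 in all, crops included, and the job is handed in when it is done.

```bash
mkdir -p pics; ls; cat > h.py <<'E'
from station import *
import numpy as np, cv2
from scipy.spatial.transform import Rotation as R
def cam(n):
    c=get_calibration(n); o=get_obs()
    if n=="wrist":
        T=np.eye(4);T[:3,:3]=R.from_rotvec(o["tool_rot"]).as_matrix();T[:3,3]=o["tool_pos"]
        W=T@np.array(c["tool_from_camera"])
    else: W=np.array(c["world_from_camera"])
    return np.array(c["intrinsics"]),c["k1"],W
def ray(C,uv):
    K,k1,W=C
    p=cv2.undistortPoints(np.array([[uv]],float),K,np.array([k1,0,0,0.]))[0,0]
    return W[:3,3],W[:3,:3]@np.array([p[0],-p[1],-1])
def onz(C,uv,z):
    o,d=ray(C,uv); return o+d*(z-o[2])/d[2]
def proj(C,P):
    K,k1,W=C; p=np.linalg.inv(W)@np.append(P,1); a=np.array([p[0],-p[1]])/-p[2]
    a=a*(1+k1*a@a); return K[:2,:2]@a+K[:2,2]
E
python3 - <<'E'
from h import *
o=get_obs();print({k:np.round(v,3) for k,v in o.items()})
print(R.from_rotvec(o["tool_rot"]).as_matrix().round(3))
for n in["top","side"]:
    C=cam(n);im=get_image(n);cv2.imwrite(f"pics/{n}0.png",im[:,:,::-1]);print(n,C[2].round(3).tolist())
    for q in["gate","collar","collar_mark","tab_face","spare_ring","offcut","tape_roll","glue_bottle","screw_jar","hammer","driver"]:
        r=cut_out(q,n)
        for x in r[:2]:
            u=x["rect"];print(q,round(x["confidence"],2),np.round(u),onz(C,u[:2],0.05 if q in("gate","collar","collar_mark","tab_face") else 0.02).round(3))
E
```

```text
pics
{'t': np.float64(0.0), 'q': array([ 1.023,  0.053,  1.614, -0.   ,  1.476, -0.119]), 'dq': array([-0.001, -0.001,  0.003,  0.001, -0.   , -0.001]), 'effort': array([-1.0000e-03, -3.9370e+01, -3.7017e+01, -0.0000e+00,  7.0000e-03,
        0.0000e+00]), 'tool_pos': array([0.26 , 0.568, 0.23 ]), 'tool_rot': array([-6.680e-01, -3.069e+00,  3.000e-03]), 'contact_force': array([0.318, 0.306, 0.269]), 'wrist_torque': array([-0.05 ,  0.003, -0.021]), 'grip_force': np.float64(0.0), 'opening': np.float64(0.085)}
[[-0.909  0.416 -0.001]
 [ 0.416  0.909 -0.002]
 [ 0.    -0.002 -1.   ]]
top [[-0.021, 0.988, -0.155, 0.347], [-1.0, -0.023, -0.011, -0.033], [-0.014, 0.154, 0.988, 1.354], [0.0, 0.0, 0.0, 1.0]]
gate 0.76 [269. 204.  81.  68.] [0.569 0.031 0.05 ]
gate 0.44 [435. 258.  44.  92.] [ 0.403 -0.433  0.05 ]
collar 0.6 [276. 204.  35.  32.] [0.568 0.012 0.05 ]
collar 0.47 [270. 204.  80.  62.] [0.569 0.028 0.05 ]
collar_mark 0.7 [274. 203.  28.  36.] [0.571 0.016 0.05 ]
collar_mark 0.53 [169. 162.  30.  32.] [0.701 0.321 0.05 ]
tab_face 0.57 [251. 206.  40.  34.] [0.563 0.082 0.05 ]
spare
[... 897 characters left out ...]
9 0.011 0.05 ]
tab_face 0.86 [253. 267.  41.  30.] [0.55 0.13 0.05]
tab_face 0.59 [298. 207.  41.  28.] [ 0.556 -0.094  0.05 ]
spare_ring 0.64 [402. 159.  93.  33.] [ 0.402 -0.444  0.02 ]
spare_ring 0.63 [220. 235.  26.  26.] [0.69  0.079 0.02 ]
offcut 0.91 [298. 208.  42.  28.] [ 0.565 -0.11   0.02 ]
tape_roll 0.96 [281. 301.  34.  31.] [0.45  0.157 0.02 ]
screw_jar 0.65 [293. 146.  26.  37.] [ 0.706 -0.315  0.02 ]
screw_jar 0.58 [400. 157.  90.  34.] [ 0.411 -0.448  0.02 ]
hammer 0.85 [399. 156.  91.  32.] [ 0.416 -0.453  0.02 ]
hammer 0.33 [254. 264.  42.  32.] [0.564 0.107 0.02 ]
driver 0.7 [270. 232.  35.  33.] [ 0.585 -0.001  0.02 ]
driver 0.62 [199. 366.   8.  24.] [0.515 0.388 0.02 ]
```

```bash
python3 - <<'E'
import cv2
a=cv2.imread("pics/top0.png")[150:290,180:340];b=cv2.imread("pics/side0.png")[185:325,190:350]
cv2.imwrite("pics/z0.png",cv2.resize(cv2.hconcat([a,b]),(800,350),interpolation=cv2.INTER_CUBIC))
E
```

```text
(no output)
```

View pics/z0.png

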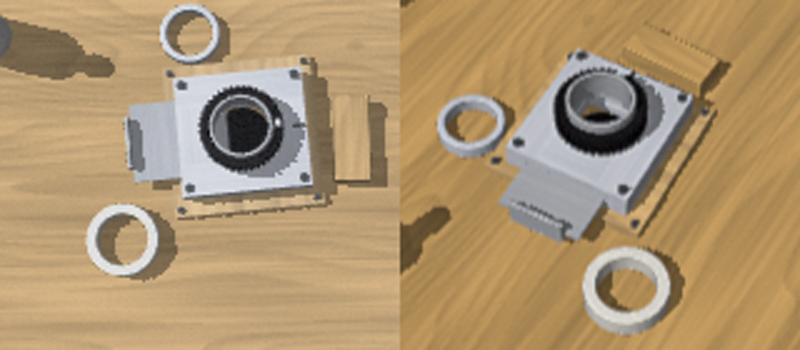

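The zoom shows the collar at top pixel (276,201) with its lug facing the offcut. The tab is at (233,207), so the gate's +y runs roughly along world +y with about 6° of yaw. I'll go above it for a close look.

```bash
python3 - <<'E'
from h import *
o=get_obs();M=R.from_rotvec(o["tool_rot"]).as_matrix()
c=get_calibration("wrist");print(np.array(c["tool_from_camera"]).round(3).tolist(),np.array(c["intrinsics"]).round(0).tolist())
C=cam("top")
for uv,z in(((276.4,201),.067),((232.8,207),.042)): print(onz(C,uv,z))
print(M.T@(np.array([.53,.03,.33])-o["tool_pos"]))
E
```

```text
[[0.0, 0.953, 0.303, 0.077], [1.0, -0.0, -0.0, -0.0], [-0.0, 0.303, -0.953, -0.142], [0.0, 0.0, 0.0, 1.0]] [[292.0, 0.0, 283.0], [0.0, 292.0, 207.0], [0.0, 0.0, 1.0]]
[0.57365634 0.00917866 0.067     ]
[0.56350378 0.13616241 0.042     ]
[-0.46953861 -0.37733601 -0.0986894 ]
```

```bash
python3 -m crank '[{"offset":[0,0,-0.06],"twist":[0,0,0]},{"offset":[-0.447,-0.354,-0.1],"twist":[0,0,0]},{"offset":[-0.447,-0.354,-0.1],"twist":[0,0,0]},{"offset":[-0.447,-0.354,-0.1],"twist":[0,0,0]},{"offset":[-0.447,-0.354,-0.1],"twist":[0,0,0]},{"offset":[-0.447,-0.354,-0.1],"twist":[0,0,0]},{"offset":[-0.447,-0.354,-0.1],"twist":[0,0,0]},{"offset":[-0.447,-0.354,-0.1],"twist":[0,0,0]},{"offset":[-0.447,-0.354,-0.1],"twist":[0,0,0]},{"offset":[-0.447,-0.354,-0.1],"twist":[0,0,0]},{"offset":[-0.447,-0.354,-0.1],"twist":[0,0,0]},{"offset":[-0.447,-0.354,-0.1],"twist":[0,0,0]},{"offset":[-0.447,-0.354,-0.1],"twist":[0,0,0]},{"offset":[-0.447,-0.354,-0.1],"twist":[0,0,0]},{"offset":[-0.447,-0.354,-0.1],"twist":[0,0,0]}]' 0 20
python3 - <<'E'
from h import *
C=cam("wrist");im=get_image("wrist");cv2.imwrite("pics/w0.png",im[:,:,::-1]);o=get_obs();print(o["q"].round(3),o["tool_pos"],o["opening"])
for q in["gate","collar","collar_mark","tab_face"]:
    for x in cut_out(q,"wrist")[:2]:
        u=x["rect"];z=dict(gate=.03,collar=.06,collar_mark=.071,tab_face=.042)[q];print(q,round(x["confidence"],2),np.round(u),onz(C,u[:2],z).round(4))
E
```

```text
t: 3.08
tool_pos: [0.5189, 0.0616, 0.3313]
tool_rot: [0.666, 3.07, 0.0]
contact_force: [1.0, -0.5, -0.2]
opening: -0.0001
grip_force: 0.0
[-0.025 -0.234  1.717  0.     1.658 -1.168] [0.51895853 0.06137282 0.33135826] 5.518410270229861e-05
gate 0.75 [199. 236.  53.  64.] [ 0.5645 -0.1135  0.03  ]
gate 0.7 [278. 204. 156. 140.] [0.5681 0.0286 0.03  ]
collar 0.61 [269. 220.  65.  64.] [0.5773 0.0109 0.06  ]
collar_mark 0.66 [267. 217.  62.  65.] [0.5682 0.0122 0.071 ]
tab_face 0.96 [314. 183.  80.  72.] [0.558  0.0939 0.042 ]
```

View pics/w0.png

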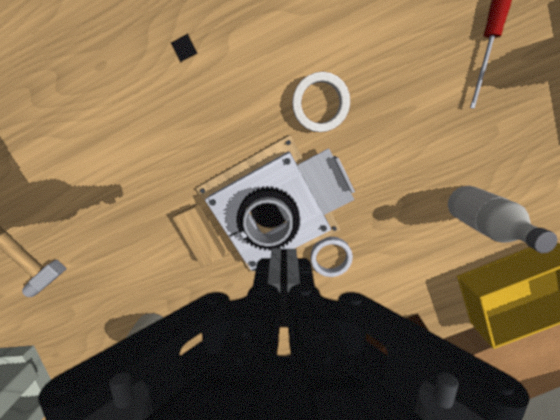

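The wrist view shows the collar centred near (269,220), the lug near (240,235) and the tab near (343,175), with the shut fingers near (285,270). I'll overlay the model to check the axis and yaw.

```bash
cat >> h.py <<'E'
AX=np.array([.575,.009]);YAW=np.radians(5.5)
def g2w(p):
    c,s=np.cos(YAW),np.sin(YAW);return np.array([AX[0]+c*p[0]-s*p[1],AX[1]+s*p[0]+c*p[1],p[2]])
def overlay(im,C,S=4):
    im=cv2.resize(im[:,:,::-1],None,fx=S,fy=S,interpolation=cv2.INTER_CUBIC)
    t=np.linspace(0,2*np.pi,80)
    def poly(P,col): cv2.polylines(im,[np.int32([(proj(C,g2w(p))+.5)*S for p in P])],True,col,1)
    poly([(.048*np.cos(a),.048*np.sin(a),.067) for a in t],(0,255,255))
    poly([(.036*np.cos(a),.036*np.sin(a),.076) for a in t],(0,0,255))
    poly([(x*.07,y*.075,.038) for x,y in((1,1),(1,-1),(-1,-1),(-1,1))],(0,255,0))
    poly([(x*.03,.1325+y*.0025,.042) for x,y in((1,1),(1,-1),(-1,-1),(-1,1))],(255,0,255))
    return im
def crop(im,c,S,w,h):
    x,y=int(c[0]*S-w/2),int(c[1]*S-h/2);return im[max(y,0):y+h,max(x,0):x+w]
E
python3 - <<'E'
from h import *
C=cam("wrist");a=crop(overlay(cv2.imread("pics/w0.png")[:,:,::-1],C),(285,200),4,400,600)
b=[crop(overlay(cv2.imread(f"pics/{n}0.png")[:,:,::-1],cam(n),4),c,4,400,300) for n,c in(("top",(267,204)),("side",(269,240)))]
cv2.imwrite("pics/ov0.png",cv2.hconcat([a,cv2.vconcat(b)]))
print(proj(C,get_obs()["tool_pos"]))
E
```

```text
[284.21381692 263.27085969]
```

View pics/ov0.png

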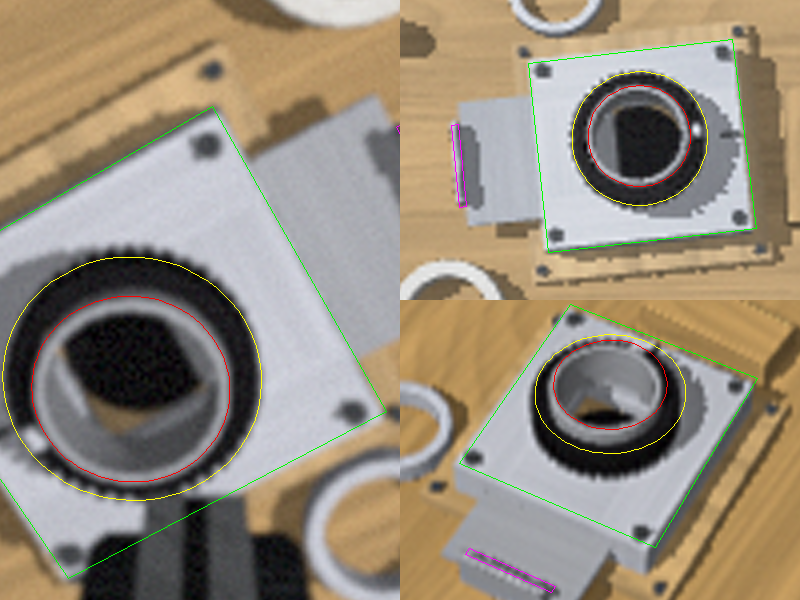

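The overlay matches in all three views: axis (0.575, 0.009), gate yaw 5.5°. I'll use the 22 mm pads' edge, with tool -x facing the collar so the radius is 48+11 mm, and descend beside the rim.

```bash
python3 -m crank '[{"offset":[0.007,-0.024,0.05],"twist":[0,0,0]},{"offset":[0.007,-0.024,0.11],"twist":[0,0,0]},{"offset":[0.007,-0.024,0.17],"twist":[0,0,0]},{"offset":[0.007,-0.024,0.23],"twist":[0,0,0]},{"offset":[0.007,-0.024,0.28],"twist":[0,0,0]},{"offset":[0.007,-0.024,0.28],"twist":[0,0,0]},{"offset":[0.007,-0.024,0.28],"twist":[0,0,0]}]'
cat > st.py <<'E'
from h import *
def st():
    o=get_obs();M=R.from_rotvec(o["tool_rot"]).as_matrix();d=o["tool_pos"][:2]-AX
    F=M.T@o["contact_force"]
    print("t %.2f r %.4f ang %.1f yaw %.1f z %.4f Ftool %s q %s"%(o["t"],np.hypot(*d),np.degrees(np.arctan2(d[1],d[0])),np.degrees(np.arctan2(M[1,0],M[0,0])),o["tool_pos"][2],F.round(1),o["q"].round(2)), "axis in tool",(M.T@np.append(AX-o["tool_pos"][:2],0)).round(4)[:2])
if __name__=="__main__": st()
E
python3 st.py
```

```text
t: 4.2
tool_pos: [0.5044, 0.0416, 0.0534]
tool_rot: [0.668, 3.067, 0.001]
contact_force: [-0.2, 0.3, 0.4]
opening: 0.0
grip_force: 0.0
t 4.20 r 0.0777 ang 155.2 yaw 155.4 z 0.0534 Ftool [ 0.3  0.2 -0.4] q [-0.06 -0.05  2.03 -0.    1.16 -1.21] axis in tool [-0.0777 -0.0003]
```

```bash
python3 -m crank '[{"offset":[-0.012,0,0],"twist":[0,0,0]},{"offset":[-0.017,0,0],"twist":[0,0,0]},{"offset":[-0.017,0,0],"twist":[0,0,0]}]';python3 st.py;python3 -m crank '[{"offset":[-0.002,0,0],"twist":[0,0,0]},{"offset":[-0.002,0,0],"twist":[0,0,0]}]';python3 st.py
```

```text
t: 4.58
tool_pos: [0.5197, 0.0343, 0.0526]
tool_rot: [0.669, 3.067, 0.0]
contact_force: [-0.0, 0.3, -0.4]
opening: 0.0
grip_force: 0.0
t 4.58 r 0.0608 ang 155.5 yaw 155.4 z 0.0526 Ftool [0.1 0.3 0.4] q [-0.08 -0.01  2.    0.    1.16 -1.22] axis in tool [-0.0608  0.    ]
t: 4.82
tool_pos: [0.52, 0.0338, 0.0512]
tool_rot: [-0.668, -3.069, 0.0]
contact_force: [0.6, -0.8, -0.1]
opening: 0.0001
grip_force: 0.0
t 4.83 r 0.0603 ang 155.7 yaw 155.4 z 0.0512 Ftool [-0.9 -0.5  0.1] q [-0.08 -0.01  1.99 -0.    1.16 -1.22] axis in tool [-0.0603  0.0003]
```

```bash
python3 -m crank '[{"offset":[-0.0015,0,0],"twist":[0,0,0]},{"offset":[-0.0015,0,0],"twist":[0,0,0]}]';python3 st.py;python3 -m crank '[{"offset":[-0.0015,0,0],"twist":[0,0,0]},{"offset":[-0.0015,0,0],"twist":[0,0,0]}]';python3 st.py
```

```text
t: 5.08
tool_pos: [0.5214, 0.0332, 0.0512]
tool_rot: [-0.668, -3.069, 0.0]
contact_force: [0.4, -0.1, -0.6]
opening: 0.0002
grip_force: 0.0
t 5.08 r 0.0588 ang 155.7 yaw 155.4 z 0.0512 Ftool [-0.4  0.1  0.6] q [-0.08 -0.01  1.99  0.    1.16 -1.22] axis in tool [-0.0588  0.0003]
t: 5.32
tool_pos: [0.5216, 0.0331, 0.0511]
tool_rot: [-0.668, -3.066, -0.001]
contact_force: [-5.1, 1.9, 4.1]
opening: -0.0
grip_force: 2.8
t 5.33 r 0.0586 ang 155.7 yaw 155.4 z 0.0511 Ftool [ 5.5 -0.4 -4.1] q [-0.08 -0.    1.99  0.    1.16 -1.22] axis in tool [-0.0586  0.0003]
```

```bash
python3 -m crank '[{"offset":[-0.001,0,0],"twist":[0,0,0]},{"offset":[-0.0019,-0.0098,0],"twist":[0,0,-10]},{"offset":[-0.0044,-0.0193,0],"twist":[0,0,-20]},{"offset":[-0.0086,-0.0283,0],"twist":[0,0,-30]},{"offset":[-0.0142,-0.0363,0],"twist":[0,0,-40]},{"offset":[-0.0212,-0.0433,0],"twist":[0,0,-50]},{"offset":[-0.0293,-0.0489,0],"twist":[0,0,-60]},{"offset":[-0.0382,-0.0531,0],"twist":[0,0,-70]},{"offset":[-0.0477,-0.0556,0],"twist":[0,0,-80]},{"offset":[-0.0575,-0.0565,0],"twist":[0,0,-90]}]';python3 st.py
cat > lug.py <<'E'
import sys
from h import *
from st import st
# unwrap collar tops (r 42, lug z) from the three cameras to find the bright lug; angle in world degrees
t=np.radians(np.arange(0,360,2));zt=float(sys.argv[1])
for n in("top","side","wrist"):
    C=cam(n);im=get_image(n)
    cv2.imwrite(f"pics/l_{n}.png",im[:,:,::-1])
    g=im.min(2).astype(np.float32);v=np.zeros(len(t))
    for rr in(.040,.042,.044):
        uv=np.array([proj(C,[AX[0]+rr*np.cos(a),AX[1]+rr*np.sin(a),zt]) for a in t],np.float32)
        v+=cv2.remap(g,uv[:,:1],uv[:,1:],cv2.INTER_LINEAR)[:,0]/3
    v=cv2.blur(np.tile(v,3)[None],(5,1))[0][180:360]
    pk=[i for i in np.argsort(-v) if v[i]>=max(v[i-1],v[(i+1)%180])][:4]
    print(n,"median %.0f"%np.median(v),[(int(2*i),int(v[i])) for i in pk])
E
python3 lug.py 0.070
```

```text
t: 6.58
tool_pos: [0.551, -0.0435, 0.0508]
tool_rot: [1.704, -2.636, -0.001]
contact_force: [-1.1, -1.1, -1.0]
opening: -0.0003
grip_force: 0.6
t 6.58 r 0.0577 ang -114.6 yaw -114.2 z 0.0508 Ftool [1.4 0.6 1. ] q [-0.21  0.07  1.92 -0.    1.16 -2.93] axis in tool [-0.0577 -0.0003]
top median 52 [(338, 69), (320, 68), (24, 62), (230, 62)]
side median 76 [(0, 179), (288, 144), (278, 143), (298, 142)]
wrist median 15 [(304, 54), (190, 53), (250, 33), (324, 20)]
```

```bash
python3 - <<'E'
from h import *
b=[crop(overlay(cv2.imread(f"pics/l_{n}.png")[:,:,::-1],cam(n),4),c,4,400,300) for n,c in(("top",(274,204)),("side",(274,232)))]
C=cam("wrist");w=crop(overlay(cv2.imread("pics/l_wrist.png")[:,:,::-1],C,1),proj(C,[*AX,.07]),1,400,400);w=cv2.resize(w,(400,int(400*w.shape[0]/w.shape[1])))
w=cv2.copyMakeBorder(w,0,600-w.shape[0],0,0,0)
cv2.imwrite("pics/ov1.png",cv2.hconcat([cv2.vconcat(b),w]))
E
```

```text
(no output)
```

View pics/ov1.png

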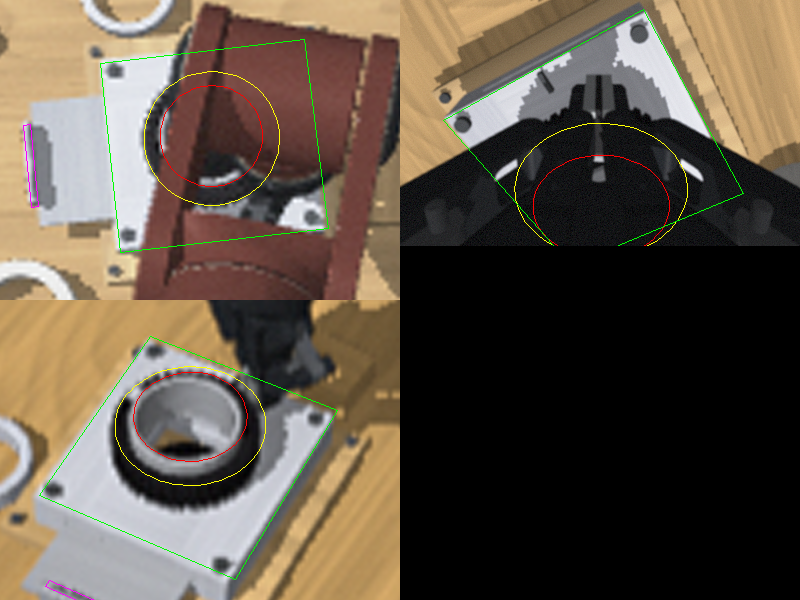

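```bash
python3 -m crank '[{"offset":[0.02,0,0],"twist":[0,0,0]},{"offset":[0.03,0,-0.05],"twist":[0,0,10]},{"offset":[0.06,-0.05,-0.10],"twist":[0,0,20]},{"offset":[0.108,-0.10,-0.15],"twist":[0,0,30]},{"offset":[0.108,-0.112,-0.15],"twist":[0,0,40]},{"offset":[0.108,-0.112,-0.15],"twist":[0,0,50]},{"offset":[0.108,-0.112,-0.15],"twist":[0,0,60]},{"offset":[0.108,-0.112,-0.15],"twist":[0,0,70]},{"offset":[0.108,-0.112,-0.15],"twist":[0,0,80]},{"offset":[0.108,-0.112,-0.15],"twist":[0,0,90]},{"offset":[0.108,-0.112,-0.15],"twist":[0,0,100]},{"offset":[0.108,-0.112,-0.15],"twist":[0,0,110]},{"offset":[0.108,-0.112,-0.15],"twist":[0,0,120]},{"offset":[0.108,-0.112,-0.15],"twist":[0,0,130]},{"offset":[0.108,-0.112,-0.15],"twist":[0,0,140]},{"offset":[0.108,-0.112,-0.15],"twist":[0,0,150]},{"offset":[0.108,-0.112,-0.15],"twist":[0,0,160]},{"offset":[0.108,-0.112,-0.15],"twist":[0,0,170]}]';python3 st.py; python3 lug.py 0.070
python3 - <<'E'
from h import *
b=[crop(overlay(cv2.imread(f"pics/l_{n}.png")[:,:,::-1],cam(n),4),c,4,400,400) for n,c in(("top",(274,204)),("side",(274,232)))]
cv2.imwrite("pics/ov2.png",cv2.hconcat(b))
E
```

```text
t: 8.98
tool_pos: [0.6079, -0.188, 0.2013]
tool_rot: [-2.492, -1.912, -0.001]
contact_force: [-0.7, 0.1, -0.3]
opening: -0.0
grip_force: 0.0
t 8.97 r 0.1997 ang -80.5 yaw 75.0 z 0.2013 Ftool [-0.1 -0.7  0.3] q [-0.42  0.1   1.62  0.    1.43 -0.16] axis in tool [ 0.1818 -0.0828]
top median 47 [(356, 186), (20, 59), (48, 58), (84, 54)]
side median 75 [(0, 175), (278, 139), (288, 139), (304, 134)]
wrist median 0 [(320, 35), (190, 33), (306, 31), (280, 23)]
```

View pics/ov2.png

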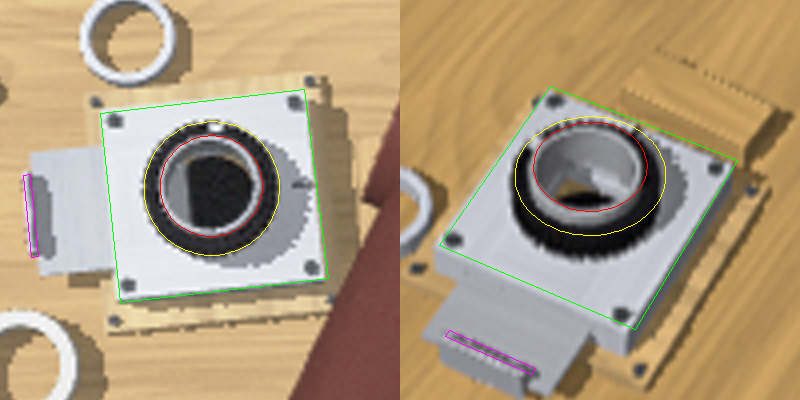

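The top view shows the lug at about 356°. It started at 275.5°, so the collar has turned about 81° for a 90° sweep: the roll grips well, with little slip. I'll finish unwinding and go in at -80°, with the axis corrected by 1 mm.

```bash
sed -i 's/^AX=.*;Y/AX=np.array([.5754,.0099]);Y/' h.py; python3 -m crank '[{"offset":[0.02,-0.01,0],"twist":[0,0,10]},{"offset":[0.04,-0.02,0],"twist":[0,0,20]},{"offset":[0.06,-0.03,0],"twist":[0,0,30]},{"offset":[0.08,-0.04,0],"twist":[0,0,40]},{"offset":[0.1,-0.049,0],"twist":[0,0,50]},{"offset":[0.11,-0.049,0],"twist":[0,0,60]},{"offset":[0.11,-0.049,0],"twist":[0,0,70]},{"offset":[0.11,-0.049,0],"twist":[0,0,80]},{"offset":[0.11,-0.049,0],"twist":[0,0,90]},{"offset":[0.11,-0.049,0],"twist":[0,0,100]},{"offset":[0.11,-0.049,0],"twist":[0,0,110]},{"offset":[0.11,-0.049,0.02],"twist":[0,0,120]},{"offset":[0.11,-0.049,0.05],"twist":[0,0,130]},{"offset":[0.11,-0.049,0.08],"twist":[0,0,140]},{"offset":[0.11,-0.049,0.12],"twist":[0,0,150]},{"offset":[0.11,-0.049,0.148],"twist":[0,0,155]},{"offset":[0.11,-0.049,0.148],"twist":[0,0,155]},{"offset":[0.11,-0.049,0.148],"twist":[0,0,155]}]';python3 st.py
```

```text
t: 11.38
tool_pos: [0.5897, -0.0691, 0.0547]
tool_rot: [-2.415, 2.007, -0.003]
contact_force: [0.4, 0.0, 0.3]
opening: 0.0003
grip_force: 0.0
t 11.38 r 0.0803 ang -79.7 yaw -79.5 z 0.0547 Ftool [ 0.  -0.4 -0.3] q [-0.24  0.15  1.82  0.    1.17  2.72] axis in tool [-0.0803 -0.0004]
```

```bash
python3 -m crank '[{"offset":[-0.012,0,0],"twist":[0,0,0]},{"offset":[-0.020,0,0],"twist":[0,0,0]},{"offset":[-0.0235,0,0],"twist":[0,0,0]},{"offset":[-0.0235,0,0],"twist":[0,0,0]},{"offset":[-0.0235,0,0],"twist":[0,0,0]}]';python3 st.py
```

```text
t: 12.0
tool_pos: [0.5858, -0.0478, 0.0548]
tool_rot: [2.414, -2.008, 0.009]
contact_force: [1.3, -7.6, 0.9]
opening: 0.0002
grip_force: 4.0
t 12.00 r 0.0586 ang -79.7 yaw -79.5 z 0.0548 Ftool [ 7.7  0.2 -0.9] q [-0.21  0.14  1.84 -0.    1.17  2.75] axis in tool [-0.0586 -0.0002]
```

```bash
python3 -m crank '[{"offset":[-0.0009,-0.0099,0],"twist":[0,0,-10]},{"offset":[-0.0034,-0.0195,0],"twist":[0,0,-20]},{"offset":[-0.0076,-0.0285,0],"twist":[0,0,-30]},{"offset":[-0.0133,-0.0366,0],"twist":[0,0,-40]},{"offset":[-0.0204,-0.0437,0],"twist":[0,0,-50]},{"offset":[-0.0285,-0.0494,0],"twist":[0,0,-60]},{"offset":[-0.0375,-0.0536,0],"twist":[0,0,-70]},{"offset":[-0.0471,-0.0561,0],"twist":[0,0,-80]},{"offset":[-0.057,-0.057,0],"twist":[0,0,-90]}]';python3 st.py
```

```text
t: 13.12
tool_pos: [0.6336, 0.0211, 0.0555]
tool_rot: [3.126, 0.295, 0.013]
contact_force: [5.0, -0.8, 0.5]
opening: -0.0002
grip_force: 2.6
t 13.12 r 0.0592 ang 10.9 yaw 10.8 z 0.0555 Ftool [ 4.8  1.7 -0.5] q [-0.08  0.23  1.72  0.    1.18  1.3 ] axis in tool [-0.0592  0.0001]
```

```bash
python3 -m crank '[{"offset":[-0.0009,-0.0099,0],"twist":[0,0,-10]},{"offset":[-0.0034,-0.0195,0],"twist":[0,0,-20]},{"offset":[-0.0076,-0.0285,0],"twist":[0,0,-30]},{"offset":[-0.0133,-0.0366,0],"twist":[0,0,-40]},{"offset":[-0.0204,-0.0437,0],"twist":[0,0,-50]},{"offset":[-0.0285,-0.0494,0],"twist":[0,0,-60]},{"offset":[-0.0375,-0.0536,0],"twist":[0,0,-70]},{"offset":[-0.0471,-0.0561,0],"twist":[0,0,-80]},{"offset":[-0.057,-0.057,0],"twist":[0,0,-90]},{"offset":[-0.0669,-0.0561,0],"twist":[0,0,-100]},{"offset":[-0.0765,-0.0536,0],"twist":[0,0,-110]},{"offset":[-0.0855,-0.0494,0],"twist":[0,0,-120]},{"offset":[-0.0936,-0.0437,0],"twist":[0,0,-130]},{"offset":[-0.1007,-0.0366,0],"twist":[0,0,-140]},{"offset":[-0.1064,-0.0285,0],"twist":[0,0,-150]},{"offset":[-0.1106,-0.0195,0],"twist":[0,0,-160]},{"offset":[-0.1131,-0.0099,0],"twist":[0,0,-170]}]';python3 st.py
```

```text
t: 15.25
tool_pos: [0.5168, 0.0104, 0.0535]
tool_rot: [0.022, -3.141, -0.001]
contact_force: [-0.2, -0.1, -0.2]
opening: -0.0001
grip_force: 0.3
t 15.25 r 0.0586 ang 179.5 yaw -179.2 z 0.0535 Ftool [ 0.2 -0.1  0.2] q [-0.12 -0.02  2.    0.    1.16 -1.71] axis in tool [-0.0586 -0.0014]
```

```bash
python3 lug.py 0.0725
```

```text
top median 55 [(104, 67), (250, 65), (220, 61), (150, 56)]
side median 52 [(290, 147), (314, 132), (92, 115), (108, 112)]
wrist median 15 [(128, 22), (124, 22), (240, 22), (232, 21)]
```

```bash
python3 -m crank '[{"offset":[-0.002,-0.0014,0],"twist":[0,0,0]},{"offset":[-0.002,-0.0014,0],"twist":[0,0,0]}]';python3 st.py
```

```text
t: 15.65
tool_pos: [0.5171, 0.0093, 0.0532]
tool_rot: [0.009, -3.135, -0.001]
contact_force: [-10.1, 0.0, 6.5]
opening: -0.0001
grip_force: 5.0
t 15.65 r 0.0583 ang -179.4 yaw -179.7 z 0.0532 Ftool [10.2  0.1 -6.4] q [-0.13 -0.02  2.   -0.    1.17 -1.7 ] axis in tool [-0.0583  0.0002]
```

```bash
sed -i 's/^AX=.*;Y/AX=np.array([.5758,.0099]);Y/' h.py; python3 -m crank '[{"offset":[-0.0009,-0.0099,0],"twist":[0,0,-10]},{"offset":[-0.0034,-0.0195,0],"twist":[0,0,-20]},{"offset":[-0.0076,-0.0285,0],"twist":[0,0,-30]},{"offset":[-0.0133,-0.0366,0],"twist":[0,0,-40]},{"offset":[-0.0204,-0.0437,0],"twist":[0,0,-50]},{"offset":[-0.0285,-0.0494,0],"twist":[0,0,-60]},{"offset":[-0.0375,-0.0536,0],"twist":[0,0,-70]}]';python3 st.py
```

```text
t: 16.52
tool_pos: [0.5571, -0.0457, 0.0535]
tool_rot: [1.815, -2.561, 0.002]
contact_force: [-3.4, -4.0, 1.3]
opening: 0.0003
grip_force: 2.0
t 16.52 r 0.0587 ang -108.6 yaw -109.3 z 0.0535 Ftool [ 4.9  1.9 -1.3] q [-0.21  0.08  1.9  -0.    1.16 -3.02] axis in tool [-0.0587  0.0007]
```

```bash
python3 -m crank '[{"offset":[0.02,0,0],"twist":[0,0,0]},{"offset":[0.03,0,-0.05],"twist":[0,0,10]},{"offset":[0.06,-0.05,-0.10],"twist":[0,0,20]},{"offset":[0.1,-0.09,-0.15],"twist":[0,0,30]},{"offset":[0.116,-0.097,-0.15],"twist":[0,0,40]},{"offset":[0.116,-0.097,-0.15],"twist":[0,0,50]},{"offset":[0.116,-0.097,-0.15],"twist":[0,0,60]},{"offset":[0.116,-0.097,-0.15],"twist":[0,0,70]},{"offset":[0.116,-0.097,-0.15],"twist":[0,0,80]},{"offset":[0.116,-0.097,-0.15],"twist":[0,0,90]},{"offset":[0.116,-0.097,-0.15],"twist":[0,0,100]},{"offset":[0.116,-0.097,-0.15],"twist":[0,0,110]},{"offset":[0.116,-0.097,-0.15],"twist":[0,0,120]},{"offset":[0.116,-0.097,-0.15],"twist":[0,0,130]},{"offset":[0.116,-0.097,-0.15],"twist":[0,0,140]},{"offset":[0.116,-0.097,-0.15],"twist":[0,0,150]},{"offset":[0.116,-0.097,-0.15],"twist":[0,0,160]},{"offset":[0.116,-0.097,-0.15],"twist":[0,0,170]}]';python3 lug.py 0.0735; python3 - <<'E'
from h import *
M=R.from_rotvec(get_obs()["tool_rot"]).as_matrix();p=get_obs()["tool_pos"];a=np.radians(-80)
print(np.degrees(np.arctan2(M[1,0],M[0,0])),M.T@(np.array([AX[0]+.08*np.cos(a),AX[1]+.08*np.sin(a),.056])-p))
cv2.imwrite("pics/ov3.png",crop(overlay(cv2.imread("pics/l_top.png")[:,:,::-1],cam("top"),4),(274,204),4,400,400))
E
```

```text
t: 18.77
tool_pos: [0.6093, -0.1868, 0.2032]
tool_rot: [2.409, 2.016, 0.001]
contact_force: [-0.1, -0.1, -0.8]
opening: -0.0001
grip_force: 0.0
top median 50 [(246, 185), (20, 62), (338, 59), (36, 58)]
side median 73 [(268, 158), (290, 158), (296, 158), (246, 133)]
wrist median 0 [(248, 175), (312, 36), (306, 35), (296, 34)]
80.42339903846872 [ 0.1128609  -0.0390257   0.14722651]
```

View pics/ov3.png

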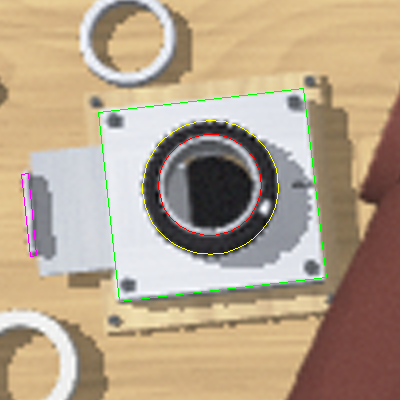

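The lug is at 247°, so 332° are done and 388° remain. I'll repeat the sweep.

```bash
python3 -m crank '[{"offset":[0.02,-0.01,0],"twist":[0,0,10]},{"offset":[0.04,-0.02,0],"twist":[0,0,20]},{"offset":[0.06,-0.03,0],"twist":[0,0,30]},{"offset":[0.08,-0.035,0],"twist":[0,0,40]},{"offset":[0.1,-0.039,0],"twist":[0,0,50]},{"offset":[0.113,-0.039,0],"twist":[0,0,60]},{"offset":[0.113,-0.039,0],"twist":[0,0,70]},{"offset":[0.113,-0.039,0],"twist":[0,0,80]},{"offset":[0.113,-0.039,0],"twist":[0,0,90]},{"offset":[0.113,-0.039,0],"twist":[0,0,100]},{"offset":[0.113,-0.039,0],"twist":[0,0,110]},{"offset":[0.113,-0.039,0.02],"twist":[0,0,120]},{"offset":[0.113,-0.039,0.05],"twist":[0,0,130]},{"offset":[0.113,-0.039,0.08],"twist":[0,0,140]},{"offset":[0.113,-0.039,0.12],"twist":[0,0,150]},{"offset":[0.113,-0.039,0.147],"twist":[0,0,160]},{"offset":[0.113,-0.039,0.147],"twist":[0,0,160]},{"offset":[0.113,-0.039,0.147],"twist":[0,0,160]}]';python3 st.py
python3 -m crank '[{"offset":[-0.012,0,0],"twist":[0,0,0]},{"offset":[-0.020,0,0],"twist":[0,0,0]},{"offset":[-0.0235,0,0],"twist":[0,0,0]},{"offset":[-0.0235,0,0],"twist":[0,0,0]},{"offset":[-0.0235,0,0],"twist":[0,0,0]}]';python3 st.py
```

```text
t: 21.18
tool_pos: [0.591, -0.0689, 0.0577]
tool_rot: [-2.416, 2.006, -0.003]
contact_force: [0.1, -0.2, 0.5]
opening: -0.0
grip_force: 0.0
t 21.18 r 0.0802 ang -79.1 yaw -79.4 z 0.0577 Ftool [ 0.2 -0.1 -0.5] q [-0.24  0.15  1.82  0.    1.17  2.72] axis in tool [-0.0802  0.0005]
t: 21.8
tool_pos: [0.5871, -0.0475, 0.0578]
tool_rot: [2.414, -2.008, 0.009]
contact_force: [1.6, -7.8, 0.5]
opening: -0.0
grip_force: 3.8
t 21.80 r 0.0585 ang -78.9 yaw -79.5 z 0.0578 Ftool [ 8.  -0.2 -0.5] q [-0.2   0.13  1.83 -0.    1.17  2.76] axis in tool [-0.0585  0.0006]
```

```bash
python3 -m crank '[{"offset":[-0.0014,-0.0099,0],"twist":[0,0,-10]},{"offset":[-0.0039,-0.0195,0],"twist":[0,0,-20]},{"offset":[-0.0081,-0.0285,0],"twist":[0,0,-30]},{"offset":[-0.0138,-0.0366,0],"twist":[0,0,-40]},{"offset":[-0.0209,-0.0437,0],"twist":[0,0,-50]},{"offset":[-0.029,-0.0494,0],"twist":[0,0,-60]},{"offset":[-0.038,-0.0536,0],"twist":[0,0,-70]},{"offset":[-0.0476,-0.0561,0],"twist":[0,0,-80]},{"offset":[-0.0575,-0.057,0],"twist":[0,0,-90]}]';python3 st.py
```

```text
t: 22.92
tool_pos: [0.6336, 0.0217, 0.0581]
tool_rot: [3.126, 0.296, 0.008]
contact_force: [3.0, -1.2, -0.3]
opening: -0.0
grip_force: 1.0
t 22.93 r 0.0590 ang 11.6 yaw 10.8 z 0.0581 Ftool [2.8 1.8 0.3] q [-0.08  0.23  1.72 -0.    1.18  1.3 ] axis in tool [-0.059   0.0008]
```

```bash
python3 -m crank '[{"offset":[-0.0012,0.0005,0],"twist":[0,0,0]},{"offset":[-0.0021,-0.0094,0],"twist":[0,0,-10]},{"offset":[-0.0046,-0.019,0],"twist":[0,0,-20]},{"offset":[-0.0088,-0.028,0],"twist":[0,0,-30]},{"offset":[-0.0145,-0.0361,0],"twist":[0,0,-40]},{"offset":[-0.0216,-0.0432,0],"twist":[0,0,-50]},{"offset":[-0.0297,-0.0489,0],"twist":[0,0,-60]},{"offset":[-0.0387,-0.0531,0],"twist":[0,0,-70]},{"offset":[-0.0483,-0.0556,0],"twist":[0,0,-80]},{"offset":[-0.0582,-0.0565,0],"twist":[0,0,-90]}]';python3 st.py
```

```text
t: 24.18
tool_pos: [0.5646, 0.0679, 0.0576]
tool_rot: [2.005, 2.418, 0.006]
contact_force: [1.1, 3.2, 1.0]
opening: 0.0002
grip_force: 1.2
t 24.18 r 0.0591 ang 100.9 yaw 100.7 z 0.0576 Ftool [ 2.9  1.7 -1. ] q [-0.01  0.09  1.88  0.    1.17 -0.2 ] axis in tool [-0.0591  0.0003]
```

Again with a small extra press, through 90°.

```bash
python3 -m crank '[{"offset":[-0.0012,0.0005,0],"twist":[0,0,0]},{"offset":[-0.0021,-0.0094,0],"twist":[0,0,-10]},{"offset":[-0.0046,-0.019,0],"twist":[0,0,-20]},{"offset":[-0.0088,-0.028,0],"twist":[0,0,-30]},{"offset":[-0.0145,-0.0361,0],"twist":[0,0,-40]},{"offset":[-0.0216,-0.0432,0],"twist":[0,0,-50]},{"offset":[-0.0297,-0.0489,0],"twist":[0,0,-60]},{"offset":[-0.0387,-0.0531,0],"twist":[0,0,-70]},{"offset":[-0.0483,-0.0556,0],"twist":[0,0,-80]}]';python3 st.py
```

```text
t: 25.3
tool_pos: [0.5168, 0.0089, 0.0557]
tool_rot: [0.014, -3.139, -0.001]
contact_force: [-1.1, 0.0, 0.3]
opening: 0.0
grip_force: 0.2
t 25.30 r 0.0590 ang -179.1 yaw -179.5 z 0.0557 Ftool [ 1.1  0.  -0.3] q [-0.13 -0.02  2.    0.    1.17 -1.71] axis in tool [-0.059   0.0004]
```

```bash
python3 -m crank '[{"offset":[-0.0017,0,0],"twist":[0,0,0]},{"offset":[-0.0026,-0.0099,0],"twist":[0,0,-10]},{"offset":[-0.0051,-0.0195,0],"twist":[0,0,-20]},{"offset":[-0.0093,-0.0285,0],"twist":[0,0,-30]},{"offset":[-0.015,-0.0366,0],"twist":[0,0,-40]},{"offset":[-0.0221,-0.0437,0],"twist":[0,0,-50]},{"offset":[-0.0302,-0.0494,0],"twist":[0,0,-60]},{"offset":[-0.0392,-0.0536,0],"twist":[0,0,-70]}]';python3 st.py
python3 -m crank '[{"offset":[0.02,0,0],"twist":[0,0,0]},{"offset":[0.03,0,-0.05],"twist":[0,0,10]},{"offset":[0.06,-0.05,-0.10],"twist":[0,0,20]},{"offset":[0.1,-0.09,-0.15],"twist":[0,0,30]},{"offset":[0.116,-0.097,-0.15],"twist":[0,0,40]},{"offset":[0.116,-0.097,-0.15],"twist":[0,0,50]},{"offset":[0.116,-0.097,-0.15],"twist":[0,0,60]},{"offset":[0.116,-0.097,-0.15],"twist":[0,0,70]},{"offset":[0.116,-0.097,-0.15],"twist":[0,0,80]},{"offset":[0.116,-0.097,-0.15],"twist":[0,0,90]}]';python3 lug.py 0.076;python3 st.py
```

```text
t: 26.3
tool_pos: [0.557, -0.0457, 0.0561]
tool_rot: [1.809, -2.564, 0.001]
contact_force: [-2.9, -3.2, 1.5]
opening: -0.0002
grip_force: 1.7
t 26.30 r 0.0587 ang -108.7 yaw -109.6 z 0.0561 Ftool [ 4.   1.7 -1.5] q [-0.21  0.07  1.9  -0.    1.17 -3.01] axis in tool [-0.0587  0.001 ]
t: 27.55
tool_pos: [0.6095, -0.1868, 0.206]
tool_rot: [-0.554, -3.092, -0.0]
contact_force: [-0.1, -0.5, -0.1]
opening: -0.0001
grip_force: 0.0
top median 50 [(202, 189), (14, 63), (8, 61), (56, 59)]
side median 81 [(196, 168), (300, 156), (288, 150), (268, 135)]
wrist median 54 [(204, 210), (80, 167), (64, 157), (108, 141)]
t 27.70 r 0.1995 ang -80.2 yaw 160.3 z 0.2061 Ftool [0.6 0.  0.7] q [-0.41  0.1   1.61 -0.    1.44 -1.64] axis in tool [0.0981 0.1737]
```

Lug at 203°: 648° done, 72° to go. I'll do one more arc of about 78°, starting at 160°.

```bash
python3 - <<'E'
from h import *
M=R.from_rotvec(get_obs()["tool_rot"]).as_matrix();p=get_obs()["tool_pos"];a=np.radians(160.3)
print(M.T@(np.array([AX[0]+.08*np.cos(a),AX[1]+.08*np.sin(a),.058])-p))
E
```

```text
[0.17804154 0.17370087 0.14816779]
```

```bash
python3 -m crank '[{"offset":[0.045,0.043,0],"twist":[0,0,0]},{"offset":[0.089,0.087,0],"twist":[0,0,0]},{"offset":[0.133,0.13,0],"twist":[0,0,0]},{"offset":[0.178,0.174,0],"twist":[0,0,0]},{"offset":[0.178,0.174,0.03],"twist":[0,0,0]},{"offset":[0.178,0.174,0.08],"twist":[0,0,0]},{"offset":[0.178,0.174,0.12],"twist":[0,0,0]},{"offset":[0.178,0.174,0.148],"twist":[0,0,0]},{"offset":[0.178,0.174,0.148],"twist":[0,0,0]}]';python3 st.py
python3 -m crank '[{"offset":[-0.012,0,0],"twist":[0,0,0]},{"offset":[-0.020,0,0],"twist":[0,0,0]},{"offset":[-0.0232,0,0],"twist":[0,0,0]},{"offset":[-0.0232,0,0],"twist":[0,0,0]},{"offset":[-0.0232,0,0],"twist":[0,0,0]}]';python3 st.py
```

```text
t: 28.82
tool_pos: [0.4983, 0.0373, 0.0557]
tool_rot: [-0.533, -3.09, 0.001]
contact_force: [1.4, 0.1, 0.2]
opening: 0.0001
grip_force: 0.0
t 28.82 r 0.0822 ang 160.5 yaw 160.4 z 0.0557 Ftool [-1.2  0.6 -0.2] q [-0.07 -0.06  2.04 -0.    1.17 -1.3 ] axis in tool [-0.0822  0.0002]
t: 29.45
tool_pos: [0.521, 0.0306, 0.0597]
tool_rot: [-0.533, -3.089, -0.002]
contact_force: [-13.2, 4.3, 10.1]
opening: 0.0002
grip_force: 7.4
t 29.45 r 0.0586 ang 159.4 yaw 160.4 z 0.0597 Ftool [ 13.9  -0.4 -10. ] q [-0.09 -0.01  1.98  0.    1.18 -1.32] axis in tool [-0.0586 -0.0011]
```

```bash
python3 -m crank '[{"offset":[-0.0009,-0.0099,0],"twist":[0,0,-10]},{"offset":[-0.0034,-0.0195,0],"twist":[0,0,-20]},{"offset":[-0.0076,-0.0285,0],"twist":[0,0,-30]},{"offset":[-0.0133,-0.0366,0],"twist":[0,0,-40]},{"offset":[-0.0204,-0.0437,0],"twist":[0,0,-50]},{"offset":[-0.0285,-0.0494,0],"twist":[0,0,-60]},{"offset":[-0.0375,-0.0536,0],"twist":[0,0,-70]},{"offset":[-0.0471,-0.0561,0],"twist":[0,0,-80]}]';python3 st.py
python3 -m crank '[{"offset":[0.02,0,0],"twist":[0,0,0]},{"offset":[0.03,0,-0.05],"twist":[0,0,10]},{"offset":[0.06,-0.05,-0.10],"twist":[0,0,20]},{"offset":[0.1,-0.09,-0.15],"twist":[0,0,30]},{"offset":[0.116,-0.097,-0.15],"twist":[0,0,40]},{"offset":[0.116,-0.097,-0.15],"twist":[0,0,50]},{"offset":[0.116,-0.097,-0.15],"twist":[0,0,60]}]';python3 lug.py 0.076;python3 st.py
```

```text
t: 30.45
tool_pos: [0.5483, -0.0418, 0.0598]
tool_rot: [1.587, -2.707, 0.005]
contact_force: [-4.6, -5.2, 2.8]
opening: -0.0004
grip_force: 3.8
t 30.45 r 0.0585 ang -118.0 yaw -119.2 z 0.0598 Ftool [ 6.8  1.5 -2.8] q [-0.21  0.05  1.92 -0.01  1.17 -2.84] axis in tool [-0.0585  0.0012]
t: 31.32
tool_pos: [0.5754, -0.1893, 0.2096]
tool_rot: [0.004, 3.139, -0.001]
contact_force: [-0.0, 0.3, -0.8]
opening: -0.0002
grip_force: 0.0
top median 48 [(286, 187), (342, 59), (346, 57), (0, 56)]
side median 65 [(288, 182), (98, 117), (104, 117), (270, 115)]
wrist median 60 [(286, 203), (68, 169), (86, 150), (248, 61)]
t 31.48 r 0.1983 ang -90.2 yaw -179.5 z 0.2089 Ftool [ 0.3  1.2 -0.2] q [-0.44  0.02  1.68  0.    1.44 -2.02] axis in tool [-0.0022  0.1983]
```

The collar stands at about 730°, with all three cameras agreeing, so it is well inside the window. Next I'll carry the hand over to outside the tab.

```bash
python3 -m crank '[{"offset":[0.015,0.05,0],"twist":[0,0,10]},{"offset":[0.015,0.1,0],"twist":[0,0,20]},{"offset":[0.015,0.15,0],"twist":[0,0,30]},{"offset":[0.015,0.2,0],"twist":[0,0,40]},{"offset":[0.015,0.25,0],"twist":[0,0,50]},{"offset":[0.015,0.3,0],"twist":[0,0,60]},{"offset":[0.015,0.35,0],"twist":[0,0,70]},{"offset":[0.015,0.365,0.04],"twist":[0,0,80]},{"offset":[0.015,0.365,0.09],"twist":[0,0,85]},{"offset":[0.015,0.365,0.13],"twist":[0,0,85]},{"offset":[0.015,0.365,0.16],"twist":[0,0,85]},{"offset":[0.015,0.365,0.18],"twist":[0,0,85]},{"offset":[0.015,0.365,0.18],"twist":[0,0,85]},{"offset":[0.015,0.365,0.18],"twist":[0,0,85]}]';python3 st.py
python3 - <<'E'
from h import *
im=get_image("side");cv2.imwrite("pics/s5.png",crop(overlay(im,cam("side"),4),(260,255),4,500,500))
E
```

```text
t: 33.22
tool_pos: [0.5589, 0.1772, 0.0299]
tool_rot: [2.112, 2.323, 0.003]
contact_force: [-0.7, 0.4, 0.7]
opening: -0.0002
grip_force: 0.0
t 33.23 r 0.1682 ang 95.8 yaw 95.5 z 0.0299 Ftool [ 0.5 -0.7 -0.7] q [0.18 0.17 1.85 0.   1.12 0.09] axis in tool [-0.1682  0.001 ]
```

View pics/s5.png

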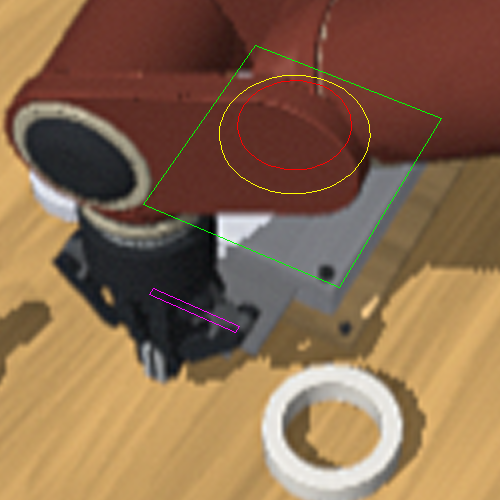

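The fingertips are at the outer side of the tab, clear of the tape roll. Pushing now.

```bash
python3 -m crank '[{"offset":[-0.01,0,0],"twist":[0,0,0]},{"offset":[-0.018,0,0],"twist":[0,0,0]},{"offset":[-0.023,0,0],"twist":[0,0,0]},{"offset":[-0.028,0,0],"twist":[0,0,0]},{"offset":[-0.033,0,0],"twist":[0,0,0]}]';python3 st.py;python3 -m crank '[{"offset":[-0.006,0,0],"twist":[0,0,0]},{"offset":[-0.012,0,0],"twist":[0,0,0]},{"offset":[-0.018,0,0],"twist":[0,0,0]},{"offset":[-0.024,0,0],"twist":[0,0,0]},{"offset":[-0.03,0,0],"twist":[0,0,0]},{"offset":[-0.036,0,0],"twist":[0,0,0]},{"offset":[-0.039,0,0],"twist":[0,0,0]},{"offset":[-0.039,0,0],"twist":[0,0,0]}]';python3 st.py
```

```text
t: 33.9
tool_pos: [0.5609, 0.1445, 0.0287]
tool_rot: [-2.113, -2.324, -0.001]
contact_force: [-1.3, 4.5, 3.3]
opening: 0.0
grip_force: 2.3
t 33.90 r 0.1354 ang 96.3 yaw 95.4 z 0.0287 Ftool [ 4.6 -0.9 -3.3] q [0.12 0.16 1.86 0.   1.12 0.03] axis in tool [-0.1354  0.0021]
t: 34.9
tool_pos: [0.5644, 0.1046, 0.028]
tool_rot: [2.113, 2.324, -0.002]
contact_force: [-0.5, 1.3, 0.9]
opening: -0.0001
grip_force: 0.7
t 34.90 r 0.0954 ang 96.9 yaw 95.4 z 0.0280 Ftool [ 1.4 -0.3 -0.9] q [ 0.05  0.15  1.88 -0.    1.12 -0.04] axis in tool [-0.0954  0.0024]
```

Sliding freely. The last few millimetres go in slow steps to the stop.

```bash
python3 -m crank '[{"offset":[-0.0015,0,0],"twist":[0,0,0]},{"offset":[-0.003,0,0],"twist":[0,0,0]},{"offset":[-0.0045,0,0],"twist":[0,0,0]},{"offset":[-0.0045,0,0],"twist":[0,0,0]}]';python3 st.py;python3 -m crank '[{"offset":[-0.001,0,0],"twist":[0,0,0]},{"offset":[-0.002,0,0],"twist":[0,0,0]},{"offset":[-0.002,0,0],"twist":[0,0,0]}]';python3 st.py
```

```text
t: 35.4
tool_pos: [0.5647, 0.1008, 0.028]
tool_rot: [-2.114, -2.324, 0.001]
contact_force: [-0.8, 3.6, -0.5]
opening: 0.0002
grip_force: 1.8
t 35.40 r 0.0916 ang 97.0 yaw 95.4 z 0.0280 Ftool [ 3.6 -0.4  0.5] q [ 0.05  0.15  1.88 -0.    1.12 -0.05] axis in tool [-0.0915  0.0025]
t: 35.78
tool_pos: [0.5647, 0.1004, 0.0281]
tool_rot: [-2.112, -2.322, -0.003]
contact_force: [-0.8, 9.3, -0.2]
opening: -0.0003
grip_force: 4.6
t 35.77 r 0.0912 ang 97.0 yaw 95.4 z 0.0281 Ftool [9.3 0.1 0.2] q [ 0.04  0.15  1.88  0.    1.12 -0.05] axis in tool [-0.0912  0.0025]
```

It met the stop: 9 N, and the tip is at 91 mm as expected. I'll back off, rise and verify.

```bash
python3 -m crank '[{"offset":[0.03,0,0],"twist":[0,0,0]},{"offset":[0.05,0,0],"twist":[0,0,0]},{"offset":[0.06,0,-0.05],"twist":[0,0,0]},{"offset":[0.07,0,-0.1],"twist":[0,0,0]},{"offset":[0.1,0,-0.15],"twist":[0,0,0]},{"offset":[0.15,0,-0.2],"twist":[0,0,0]},{"offset":[0.2,0,-0.2],"twist":[0,0,0]},{"offset":[0.2,0,-0.2],"twist":[0,0,0]},{"offset":[0.2,0,-0.2],"twist":[0,0,0]}]';python3 lug.py 0.076; python3 - <<'E'
from h import *
b=[crop(overlay(cv2.imread(f"pics/l_{n}.png")[:,:,::-1],cam(n),4),c,4,400,500) for n,c in(("top",(264,210)),("side",(264,245)))]
cv2.imwrite("pics/ov6.png",cv2.hconcat(b))
E
```

```text
t: 36.9
tool_pos: [0.546, 0.2977, 0.2278]
tool_rot: [2.112, 2.324, -0.002]
contact_force: [-0.7, 0.5, -0.5]
opening: -0.0001
grip_force: 0.0
top median 48 [(286, 187), (342, 62), (0, 58), (72, 55)]
side median 38 [(98, 131), (104, 131), (224, 44), (286, 40)]
wrist median 19 [(130, 25), (74, 25), (94, 25), (102, 25)]
```

View pics/ov6.png

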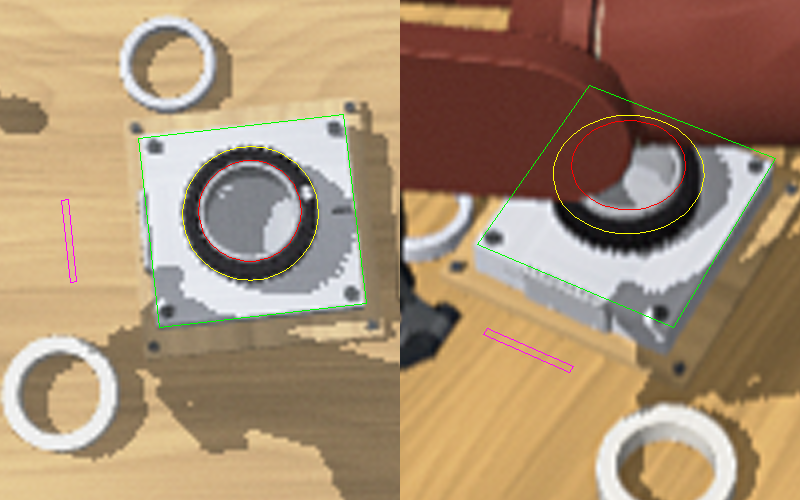

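The plate is home with its tab at the housing, the port is closed, the lug is still at 286° and the loose things are where they were. Handing in.

```bash
python3 -c "from station import *;print(finish_job())"
```

```text
the job is handed in; nothing more can be done
None
```

I've handed the job in: by the camera the collar stands about 730° loose (10° past two turns), the gate plate is against its stop, nothing else near the gate appears to have moved, and the hand is clear. The hand-in returned no verdict.

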